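# Roll a tin home in the tin rack with a bench scraper

### The job

Lift the bench scraper off its wire rest and, with the flat of its blade, gently roll the lying tin up the wooden track over the crest into the bay at the end, then feel for the end stop there and press the tin snugly against it for about a second (a light push of about 5 N, never more than 15 N on the thin tin). Touch the tin only with the blade, leave everything else on the table where it is, and finally hang the scraper back in its rest with both ends of its handle in the forks and let go.

Things in the scene. Friction and masses are not known exactly. Their poses are not given: they have to be found in the camera images.
- track: Wooden tin rack, fixed: straight channel 260 mm long (x -118 to 142). Origin on the table under its middle; x = way of travel (uphill), z up. Side walls 90 mm apart inside, 8 mm thick, tops 42 mm above the table. Floor rises from 12 mm (x = -110) to 22 mm at the crest (x = 75), then steps down 2 mm into a level bay up to the end stop. A curb at the low end (x -118 to -110) is 18 mm high.
- crest (a point): Where the bay begins: the middle of the 2 mm step at the crest (track x = +75, 22 mm above the table). The end stop across the bay is a rigid upright plate 88 mm wide, 12 thick, 45 tall. It has been set by hand and its place is not measured: its face lies 38 to 51 mm beyond this point, so feel for it; force rises steeply, several newtons in a fraction of a mm.
- tin: The tin to roll: steel with paper label, diameter 54 mm, length 82 mm, 0.13 to 0.27 kg, lying across the low end of the track against the curb (its centre at track x = -93). Origin at its centre; local y is its axis (x and z turn as it rolls). It rolls freely, and back down if left before the crest.
- scraper: Bench scraper (the paddle), 0.2 to 0.24 kg, hanging upright. Origin mid-handle; y along the handle, z up, x normal to the blade. The handle's bar is 22 mm thick (x), 70 long (y), 26 high (z): grip it across x from above. Round ends, 14 mm diameter, reach y = +-61. Steel blade below: 4 mm thick (x +-2), 70 wide (y), lower edge at z = -75. Either face may push.
- rest: Wire rest of the scraper, fixed: wooden base 100 x 130 mm, 8 mm thick, with two upright wires (local y = +-48) ending in V forks 48 mm wide, arm tips 99 mm above the table. Origin on the table under its middle; the scraper hangs with its handle along local y.
- rest_seat (a point): The point on the rest, 87 mm above the table, where the middle of the hanging scraper's handle (its origin) lies.
- spare_tin: Bystander: a tin like the other, standing upright, diameter 54, height 82 mm. Origin at the centre of its underside.
- spice_jar: Bystander: small spice jar with black cap, diameter 40, height 75 mm. Origin at its underside.
- mug: Bystander: white mug, diameter 80, height 95 mm. Origin at its underside.
- bowl: Bystander: blue bowl, diameter 100, height 45 mm. Origin at its underside.
- spoon: Bystander: wooden spoon lying on the table.
- big_tin: Bystander: large tin standing upright, diameter 74, height 110 mm. Origin at its underside.
- oil: Bystander: green glass bottle, diameter 60, height 190 mm. Origin at its underside.
Not all that is in view belongs to the job. Of the things that look like the scraper, the middle-sized one is meant. Several things have the shape of the rest; the one meant has the colours described above.

How it is judged:
On the way, in this order (a step that is already met when the one before it is completed fails the run):
1. the scraper is lifted clear of its rest in the gripper (z of scraper in the frame of rest above 0.115 m and contact force between the fingers and scraper above 1 N), for 0.2 s.
2. the tin, in the bay and at rest against the end stop, is pressed with at least 2 N for 0.5 s by the scraper's blade standing behind it (x of tin in the frame of track above 0.083 m and z of scraper in the frame of track below 0.115 m and contact force between scraper and tin above 2 N and linear speed of tin below 0.01 m/s), for 0.5 s.
At the end, for the whole second after the job is handed in: The tin rests still in the bay (its centre at least 8 mm past the crest), square across the track (0.1 rad), and the scraper hangs released and still in its rest: origin within 14 mm of rest_seat, handle along the rest within 0.12 rad, upright within 0.25 rad (x of tin in the frame of track above 0.083 m and z of tin in the frame of track below 0.05 m and angle between the y axis of tin and the y axis of track, either way round below 0.1 rad and linear speed of tin below 0.02 m/s and distance between scraper and rest_seat below 0.014 m and angle between the y axis of scraper and the y axis of rest, either way round below 0.12 rad and angle between scraper's own z axis and vertical below 0.25 rad and linear speed of scraper below 0.05 m/s and contact force between the fingers and scraper below 0.1 N); the robot touches nothing.
It fails at once if the scraper pushes the tin with more than 15 N (contact force between scraper and tin above 15 N).
It fails at once if the gripper or arm touches the tin (contact force between any of the fingers, the arm and tin above 0.3 N).
It fails at once if the tin leaves the track: out of the channel, lifted or tipped (z of tin in the frame of track above 0.06 m or z of tin in the frame of track below 0.03 m or angle between the y axis of tin and the y axis of track, either way round above 0.35 rad).
It fails at once if a bystander is moved by more than 20 mm (distance of any of spare_tin, spice_jar, mug, bowl, spoon, big_tin, oil from where it was at the start of the episode above 0.02 m).
It also fails if it takes over 72 s, if anything falls off the work surface, if the arm or the gripper's body presses on something with over 40 N, if the wrist force passes 120 N, or if a joint passes its speed limit or range.

### The arm

A 6-joint arm with a two-finger parallel gripper is mounted at the origin on the work surface. World frame = base frame: x ahead of the robot, y to its left, z up, the work surface at z = 0. Lengths are in m, angles in rad, forces in N, time in s.
With the tool pointing down it reaches from about 0.325 to 0.75 m from the base axis. Payload 7.6 kg.
Tool frame: the origin (TCP) lies at the very end of the fingers, on their centre line; the grasp point (between the pads) lies 19 mm behind it; z points along the fingers, y is the line along which they close (so a half turn about z gives the same grasp; the last joint's range is limited). The gripper opens to 85 mm and grips with 20 to 120 N. Pads are 22 mm wide; open, the fingers measure 114 mm over their backs; the gripper's body (76 mm by 85 mm) begins 54 mm behind the grasp point. The pads swing forward as they close: fully open they stand 13 mm farther back than shut.
Start: joints at [1.055, 0.052, 1.401, -0, 1.689, -0.07], TCP at [0.226, 0.474, 0.193] pointing down, gripper open.
Joint ranges: [-2.9, 2.9], [-0.91, 2.17], [0.12, 2.37], [-1.06, 4.2], [0.26, 2.73], [-2.93, 2.93]. Speed limits (rad/s): [2.57, 2.57, 3.01, 3.14, 3.14, 3.14].

### API

Orientations are given as [roll, pitch, yaw] about the fixed x, y, z axes, in that order (R = Rz(yaw) Ry(pitch) Rx(roll)).
In Python, from station import ctrl, grab_frame, calibration, close_job gives the robot as it stands. Calls block until the motion is done:
- ctrl.move_pose(position, orientation): joint-space move of the TCP to a pose.
- ctrl.move_straight(position, ori=None, rate=0.15, stop_force=None): straight line of the TCP; ori=None keeps the orientation; rate is the mean speed in m/s. With stop_force (N) it stops when the force on the tool has changed by that much, and returns True; else False.
- ctrl.move_joints(angles): joint-space move.
- ctrl.gripper_to(opening, grip_force=None): finger opening in m; grip_force is the grip in N (None keeps the last); returns when the fingers have stopped.
- ctrl.hold(seconds).
- ctrl.solve_ik(position, orientation): joint angles nearest the present ones, or None.
- ctrl.state(): the state.
- grab_frame(name): name is "side" or "top" or "wrist"; returns (picture, depth): 480x640x3 uint8, red, green, blue; 480x640 float32, m along the optical axis (not along the pixel's ray), 0 where there is no reading.
- calibration(name): a dict with "intrinsics" (3x3 intrinsics, pixels), "k1" (the pictures are not rectified: a ray, as slopes to the right and down, at radius r is drawn at 1 + k1 r^2 times it, then the intrinsics apply), "T" (4x4, takes a point from camera to world coordinates). Camera axes: x right, y down, z forward; pixel columns grow to the right and rows downward; lengths in m; the calibration is good to about 2 mm. A picture is of the moment at which its call begins: read the wrist's pose just before it. calibration takes no time and is no camera call; for the wrist camera it gives the pose at the moment of the call.
A pose or a line that the arm cannot do raises ctrl.IKError and nothing moves.
- close_job(): hands the job in; it is judged then, once.
The state is a dict: "time_s": time; "joint_pos": joint angles; "qd": joint speeds; "tau": joint torques, N m; "eef_pos": TCP position; "ee_rot": TCP orientation; "ft_force": force on the tool from outside, world axes, zero at the start; "wrist_torque": the same for the moment, N m; "opening": finger opening in m; "gripper_force": force on a finger pad.
Only numpy, scipy, OpenCV 4.12 (cv2) and the standard library are available. Lean on these libraries where they do the work, as an engineer would, in place of code of your own. Each camera call takes 0.05 s, during which the arm holds its last target. There are 200 camera calls.

## Working session

There is one attempt and no reset: what is moved stays moved. The work goes in short steps, each a Python script; the robot and the scene stay as the last script left them, time stands still between calls to the robot, and variables do not carry over. Pictures are saved under pics/ and viewed, at most 10 in all, crops included, and the job is handed in when it is done.

```bash
mkdir -p pics; cat > h.py <<'E'
import numpy as np, cv2
from station import ctrl, grab_frame, calibration, close_job
def save(name, fn):
    c=calibration(name); p,d=grab_frame(name)
    cv2.imwrite(f'pics/{fn}.png',p[:,:,::-1]); np.savez(f'pics/{fn}.npz',p=p,d=d,K=c['intrinsics'],k1=c['k1'],T=c['T'])
def cloud(fn):
    z=np.load(f'pics/{fn}.npz'); K=z['K']; k=float(z['k1']); d=z['d']
    D=np.array([k,0,0,0,0.]); v,u=np.mgrid[:480,:640]
    pts=np.stack([u,v],-1).reshape(-1,1,2).astype(float)
    xy=cv2.undistortPoints(pts,K,D).reshape(480,640,2)
    P=np.concatenate([xy*d[...,None],d[...,None]],-1)
    W=P@z['T'][:3,:3].T+z['T'][:3,3]; W[d==0]=np.nan
    return z['p'],W
E
python3 - <<'E'
from h import *
for n in('top','side','wrist'): save(n,n+'0')
for n in('top','side','wrist'):
    c=calibration(n); print(n,c['intrinsics'].tolist() if hasattr(c['intrinsics'],'tolist') else c['intrinsics'],c['k1'],np.round(c['T'],3).tolist())
print(ctrl.state())
E
```

```text
top [[468.31366361946294, 0.0, 324.2262868287713], [0.0, 468.31366361946294, 238.9541844485326], [0.0, 0.0, 1.0]] -0.005295893031338269 [[-0.136, -0.969, 0.204, 0.259], [-0.991, 0.133, -0.027, -0.094], [-0.001, -0.206, -0.979, 1.331], [0.0, 0.0, 0.0, 1.0]]
side [[455.80548836241536, 0.0, 317.81882305725225], [0.0, 455.80548836241536, 243.3335532137668], [0.0, 0.0, 1.0]] -0.000850194302781477 [[0.998, -0.047, 0.036, 0.459], [-0.058, -0.681, 0.73, -1.032], [-0.01, -0.731, -0.682, 0.955], [0.0, 0.0, 0.0, 1.0]]
wrist [[345.0510347756451, 0.0, 320.46845080780247], [0.0, 345.0510347756451, 245.49551620250097], [0.0, 0.0, 1.0]] -0.017983308987257977 [[0.43, 0.873, 0.232, 0.168], [0.903, -0.415, -0.111, 0.502], [-0.001, 0.257, -0.966, 0.374], [0.0, 0.0, 0.0, 1.0]]
{'time_s': 0.15, 'joint_pos': array([ 1.05469569e+00,  5.26872347e-02,  1.40146152e+00,  1.07125050e-05,
        1.68857221e+00, -7.03082418e-02]), 'qd': array([ 0.00081369, -0.00220369, -0.0022175 ,  0.0014426 , -0.00024946,
       -0.00061948]), 'tau': array([ 6.29547831e-04, -3.81953037e+01, -3.60423982e+01, -1.97054635e-05,
        4.66007623e-03,  3.74808553e-05]), 'eef_pos': array([0.22622088, 0.47348046, 0.19228359]), 'ee_rot': array([-3.14046788e+00, -8.98771140e-05,  2.69580146e+00]), 'ft_force': array([0.58627824, 0.31665698, 0.26397115]), 'wrist_torque': array([-0.04090283,  0.0334279 , -0.0508352 ]), 'gripper_force': 0.0, 'opening': 0.08534028390626451}
```

View pics/top0.png

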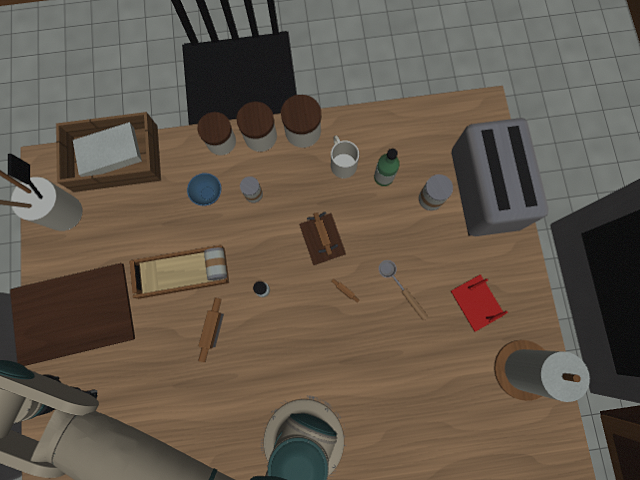

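View pics/side0.png

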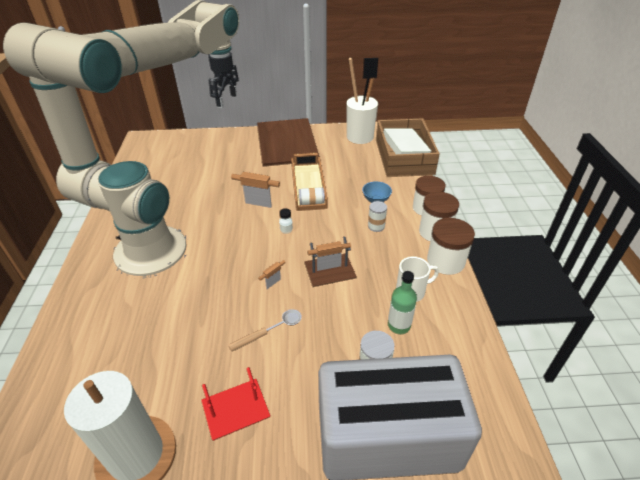

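The top view shows the scraper in the brown rest at about (322,237). The track runs from the tin at (215,263), its low end, to the dark end stop at (137,278), so uphill is roughly world +y. The red rest at (478,303) and the large (210,330) and small (345,290) scrapers are decoys. Next I'll measure these positions from depth.

```bash
python3 - <<'E'
from h import *
for n in('top','side'):
    p,W=cloud(n+'0'); print('==',n)
    x,y,z=W[...,0],W[...,1],W[...,2]
    ij=[(237,322),(263,215),(270,170),(289,261),(189,250),(190,205)] if n=='top' else [(248,330),(195,312),(180,308),(213,285),(210,377),(188,377)]
    for i,j in ij: print((i,j),np.round(W[i,j],4))
    # table height
    v,u=np.mgrid[:480,:640]
    m=np.isfinite(z)&(abs(z)<0.01)&(x>.25)&(x<.6)&(abs(y)<.3)
    print('table z med',np.median(z[m]))
    rs=W[237,322] if n=='top' else W[248,330]
    near=(np.hypot(x-rs[0],y-rs[1])<.085)
    h=near&(z>.088)&(z<.108); 
    P=W[h]; print('handle n',len(P),'z',np.percentile(P[:,2],[5,50,95]).round(4)); (c,s,a)=cv2.minAreaRect(P[:,:2].astype(np.float32)*1000); print(c,s,a)
    b=near&(z>.003)&(z<.013); P=W[b]; print('base n',len(P),cv2.minAreaRect(P[:,:2].astype(np.float32)*1000))
    ts=W[270,170] if n=='top' else W[180,308]
    near=(np.hypot(x-ts[0],y-ts[1])<.17)
    w=near&(z>.036)&(z<.045); P=W[w]; print('walls',len(P),cv2.minAreaRect(P[:,:2].astype(np.float32)*1000))
    w=near&(z>.05)&(z<.075); P=W[w]; print('tin top',len(P),P.max(0),np.median(P,0),cv2.minAreaRect(P[:,:2].astype(np.float32)*1000))
im=cv2.imread('pics/top0.png'); a=cv2.resize(im[215:345,120:280],None,fx=4,fy=4,interpolation=cv2.INTER_CUBIC); cv2.imwrite('pics/crop1.png',a)
E
```

```text
== top
(237, 322) [ 0.5219 -0.1231  0.0994]
(263, 215) [0.497  0.1756 0.0658]
(270, 170) [0.5033 0.3136 0.0182]
(289, 261) [0.4085 0.058  0.0716]
(189, 250) [0.687  0.0563 0.0867]
(190, 205) [0.7307 0.1988 0.0038]
table z med -0.0003342687433983693
handle n 360 z [0.0893 0.0969 0.1022]
(535.3484497070312, -125.61322021484375) (121.8365249633789, 54.685699462890625) 10.19382095336914
base n 1206 ((522.5891723632812, -125.31742858886719), (166.3247833251953, 161.1079864501953), 20.680465698242188)
walls 585 ((495.8173828125, 283.27874755859375), (107.21194458007812, 261.3395690917969), 2.0906360149383545)
tin top 736 [0.54211894 0.40865963 0.0721314 ] [0.49696629 0.18648422 0.06257825] ((495.2049865722656, 281.1556701660156), (87.34622955322266, 253.42127990722656), 1.789705514907837)
== side
(248, 330) [ 0.5361 -0.1359  0.0978]
(195, 312) [0.5008 0.1599 0.0573]
(180, 308) [0.493  0.305  0.0151]
(213, 285) [0.4131 0.0576 0.0701]
(210, 377) [0.6923 0.034  0.085 ]
(188, 377) [0.7267 0.2263 0.0251]
table z med -0.0008748937633173415
handle n 314 z [0.0888 0.0964 0.1004]
(533.2933349609375, -128.09832763671875) (120.48621368408203, 54.192657470703125) 12.155691146850586
base n 820 ((538.87841796875, -137.95050048828125), (158.6372528076172, 137.41441345214844), 19.225435256958008)
walls 304 ((492.3492736816406, 281.54400634765625), (105.9453353881836, 267.07220458984375), 2.283905029296875)
tin top 362 [0.53781618 0.41080503 0.06944955] [0.49480767 0.17598553 0.06054158] ((490.9472351074219, 281.35345458984375), (87.78703308105469, 258.3720703125), 1.6067968606948853)
```

View pics/crop1.png

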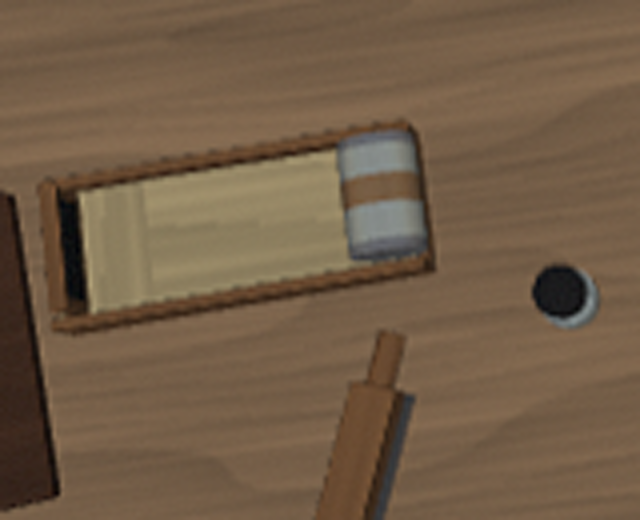

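The crop shows the track at about 2° from world y, with the curb and tin at its right end and the black end stop at its left end, around crop (70,250). I'll refine the track and rest positions with the wrist camera.

```bash
python3 - <<'E'
from h import *
ctrl.move_pose([0.495,0.27,0.25],[np.pi,0,np.deg2rad(2)]); ctrl.hold(.3)
save('wrist','wt'); print(ctrl.state()['joint_pos'].round(2),ctrl.state()['time_s'])
ctrl.move_pose([0.50,-0.126,0.25],[np.pi,0,np.deg2rad(11)]); ctrl.hold(.3)
save('wrist','wr'); print(ctrl.state()['joint_pos'].round(2),ctrl.state()['time_s'],ctrl.state()['ft_force'])
a=np.hstack([cv2.imread('pics/wt.png'),cv2.imread('pics/wr.png')]); cv2.imwrite('pics/both.png',cv2.resize(a,(800,300),interpolation=cv2.INTER_AREA))
for n in('wt','wr'):
    p,W=cloud(n); x,y,z=W[...,0],W[...,1],W[...,2]; print('==',n)
    m=np.isfinite(z)&(abs(z)<0.01)&(x>.3); print('table',np.median(z[m]))
    if n=='wt':
        near=(abs(x-.495)<.09)&(abs(y-.28)<.17)
        w=near&(z>.037)&(z<.045); P=W[w]; print('walls',len(P),cv2.minAreaRect(P[:,:2].astype(np.float32)*1000))
        w=near&(z>.055)&(z<.075)&(y<.26); P=W[w]; print('tin',len(P),cv2.minAreaRect(P[:,:2].astype(np.float32)*1000)); print('ztop',np.nanpercentile(P[:,2],98))
        near=(abs(x-.37)<.08)&(abs(y-.2)<.09)&(z>.05); P=W[near]; print('bigscr',len(P),P.min(0),P.max(0))
    else:
        near=np.hypot(x-.53,y+.127)<.085
        w=near&(z>.07)&(z<.108); P=W[w]; print('forks+h',len(P),cv2.minAreaRect(P[:,:2].astype(np.float32)*1000))
        w=near&(z>.088)&(z<.108)
        c=np.array([.5343,-.1268]);a=np.deg2rad(11);ux=np.array([np.cos(a),np.sin(a)]);uy=np.array([-ux[1],ux[0]])
        s=(W[...,:2]-c)@ux; t=(W[...,:2]-c)@uy
        w=near&(abs(s)<.037)&(abs(t)<.025)&(z>.095)&(z<.106); P=W[w]; print('bar',len(P),np.median(P[:,2]),cv2.minAreaRect(P[:,:2].astype(np.float32)*1000))
        w=near&(abs(t)<.009)&(z>.088)&(z<.106); P=W[w]; print('handle',len(P),cv2.minAreaRect(P[:,:2].astype(np.float32)*1000))
        w=near&(z>.003)&(z<.013); P=W[w]; print('base',len(P),cv2.minAreaRect(P[:,:2].astype(np.float32)*1000))
E
```

```text
[ 0.43  0.16  1.18 -0.    1.81  1.97] 2.275
[-0.32  0.02  1.32 -0.    1.8   1.06] 4.0917 [-0.02895209 -0.22491498 -0.27715703]
== wt
table 0.0005029089734710501
walls 3535 ((494.69189453125, 289.3763427734375), (106.69197082519531, 260.55804443359375), 2.254077434539795)
tin 3097 ((499.7150573730469, 183.6348114013672), (82.24263000488281, 47.042728424072266), 2.5319511890411377)
ztop 0.06838189887784121
bigscr 2923 [0.29026223 0.16261774 0.05006668] [0.40140016 0.22503319 0.12157577]
== wr
table 0.0005498621153629535
forks+h 3149 ((535.2570190429688, -123.07057189941406), (121.65650939941406, 55.59074783325195), 10.752607345581055)
bar 1692 0.09999614549821537 ((535.320556640625, -123.69506072998047), (69.1583251953125, 21.599773406982422), 11.086066246032715)
handle 2032 ((535.8987426757812, -126.65708923339844), (121.59844970703125, 17.896202087402344), 11.133238792419434)
base 6283 ((532.8992309570312, -138.58534240722656), (147.45603942871094, 129.4518585205078), 11.714255332946777)
```

View pics/both.png

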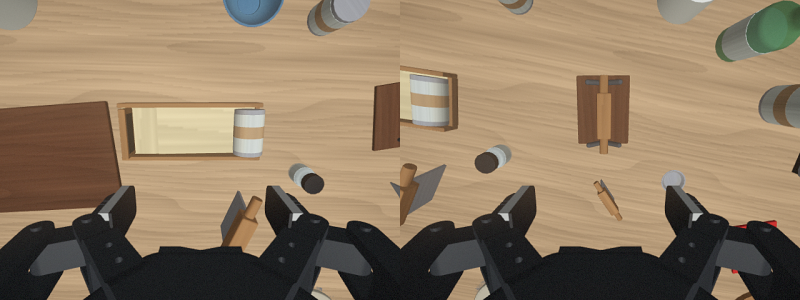

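The fits agree with the given sizes: bar 69×22 mm with its top at 0.100, and track 107×261 mm. In the pictures both the bar at (604,120) and the track at (190,132) are clear of neighbours. I'll grasp and lift now.

```bash
python3 - <<'E'
from h import *
G=[0.5352,-0.1245]; o=[np.pi,0,np.deg2rad(11.0)]
ctrl.move_pose([*G,0.16],o); ctrl.move_straight([*G,0.068],rate=.08); ctrl.hold(.2)
s=ctrl.state(); print(s['eef_pos'],s['ft_force'])
ctrl.gripper_to(0.03,20); s=ctrl.state(); print(s['opening'],s['ft_force'],s['gripper_force'])
ctrl.gripper_to(0.0,70); ctrl.hold(.3); s=ctrl.state(); print(s['opening'],s['ft_force'],s['gripper_force'],s['eef_pos'])
ctrl.move_straight([*G,0.19],rate=.08); ctrl.hold(.4)
s=ctrl.state(); print(s['opening'],s['ft_force'],s['gripper_force'],s['eef_pos'],s['ee_rot'],s['time_s'])
save('side','sl'); save('wrist','wl')
a=cv2.imread('pics/sl.png')[150:310,230:430]; b=cv2.imread('pics/wl.png')
cv2.imwrite('pics/lift.png',np.hstack([cv2.resize(a,(400,320)),cv2.resize(b,(400,320))]))
E
```

```text
[ 0.53542344 -0.12456651  0.06841653] [-0.42630519  0.6330571  -0.48666308]
0.02983651181093875 [-0.0704571   0.30712284  1.06962983] 0.0
-7.222816884087607e-05 [-0.03674753  0.1093751   0.35849538] 0.0 [ 0.53519014 -0.12451213  0.06799954]
1.0841920184746194e-05 [ 0.468024   -0.12893053 -0.00530847] 0.0 [ 0.53518294 -0.12450246  0.18996618] [-3.14158701e+00  6.50609177e-05  1.91949355e-01] 9.4167
```

View pics/lift.png

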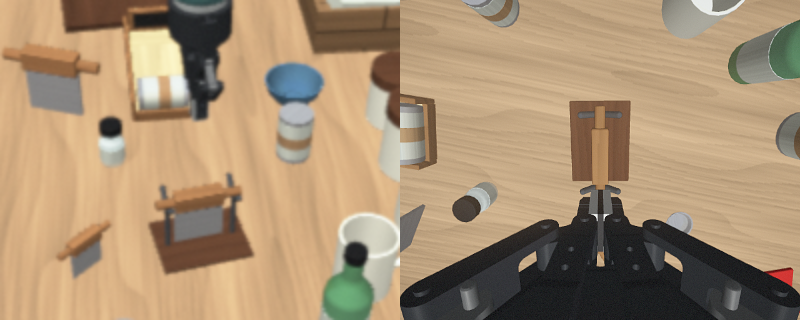

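The lift missed: the fingers are fully shut and the scraper still hangs in the rest at about (200,195) in the left half. I'll measure where the fingertips really are with the side and top cameras.

```bash
python3 - <<'E'
from h import *
save('top','tl')
s=ctrl.state(); print(s['eef_pos'],s['opening'])
for n in('sl','tl'):
    p,W=cloud(n); x,y,z=W[...,0],W[...,1],W[...,2]
    near=(np.hypot(x-.535,y+.125)<.12)
    for lo,hi in((.07,.11),(.15,.185),(.185,.21),(.21,.23),(.23,.26)):
        P=W[near&(z>lo)&(z<hi)]
        if len(P): print(n,lo,hi,len(P),np.median(P,0).round(4),P.min(0).round(3),P.max(0).round(3))
    z2=np.load(f'pics/{n}.npz'); T=np.linalg.inv(z2['T'])
    q=T@np.r_[s['eef_pos'],1]; uv=z2['K']@(q[:3]/q[2]); print('eef projects',uv[:2])
a=cv2.imread('pics/tl.png')[170:300,230:430]; cv2.imwrite('pics/tlc.png',cv2.resize(a,None,fx=4,fy=4))
E
```

```text
[ 0.53520689 -0.12450085  0.19000019] -7.315346137567373e-05
sl 0.07 0.11 454 [ 0.5334 -0.1327  0.0924] [ 0.473 -0.163  0.07 ] [ 0.593 -0.092  0.104]
sl 0.21 0.23 6 [ 0.5314 -0.1317  0.228 ] [ 0.525 -0.135  0.225] [ 0.543 -0.129  0.23 ]
sl 0.23 0.26 72 [ 0.5321 -0.1377  0.2466] [ 0.523 -0.143  0.231] [ 0.542 -0.129  0.26 ]
eef projects [329.59777595 219.39199651]
tl 0.07 0.11 173 [ 0.5334 -0.1254  0.0989] [ 0.506 -0.143  0.077] [ 0.578 -0.095  0.107]
tl 0.23 0.26 18 [ 0.5258 -0.1255  0.2422] [ 0.524 -0.134  0.232] [ 0.528 -0.115  0.259]
eef projects [321.63055761 224.18903546]
```

View pics/tlc.png

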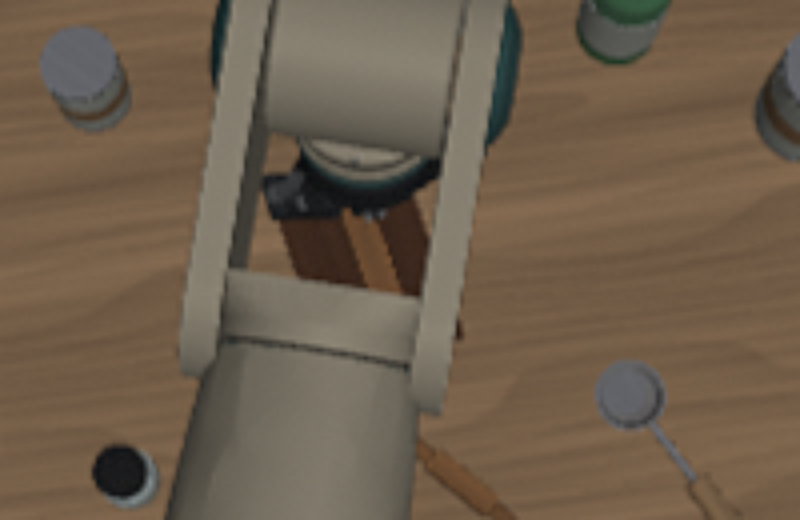

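The pictures show the reported TCP about 37 mm lower than the real fingertips: the side camera puts the tips at z ≥ 0.225 while the state reports 0.190. That explains the miss, because the fingers closed above the bar. I'll measure the offset exactly by touching bare table with the shut fingers.

```bash
python3 - <<'E'
from h import *
ctrl.move_pose([0.50,0.025,0.06],[np.pi,0,np.deg2rad(11)])
ctrl.move_straight([0.50,0.025,-0.005],rate=.08,stop_force=6); ctrl.hold(.2); print(ctrl.state()['eef_pos'])
r=ctrl.move_straight([0.50,0.025,-0.055],rate=.02,stop_force=2.5); s=ctrl.state(); print(r,s['eef_pos'],s['ft_force'],s['time_s'])
save('side','st')
ctrl.move_straight([0.50,0.025,0.08],rate=.12)
E
python3 - <<'E'
from h import *
p,W=cloud('st'); x,y,z=W[...,0],W[...,1],W[...,2]
m=(abs(x-.5)<.03)&(y<.04)&(y>-.03)&(z>.006)&(z<.03); P=W[m]; print(len(P),np.median(P,0),P.min(0),P.max(0))
E
```

```text
[ 0.50038773  0.02500516 -0.00445293]
True [ 0.4999708   0.02499407 -0.03837206] [-2.38205813 -0.44173401  3.79166412] 13.125
42 [0.49870378 0.01143041 0.0186547 ] [0.48680931 0.00622678 0.00613829] [0.50858346 0.02189127 0.02971813]
```

The touch gives real z = reported + 0.038, and lateral position is consistent. I'll grasp again with that correction.

```bash
cat >> h.py <<'E'
OFF=0.038
def st(P,rate,**k): return ctrl.move_straight([P[0],P[1],P[2]-OFF],rate=rate,**k)
E
python3 - <<'E'
from h import *
G=[0.5352,-0.1245]; o=[np.pi,0,np.deg2rad(11.0)]
ctrl.gripper_to(0.085,70)
ctrl.move_pose([*G,0.17-OFF],o); r=st([*G,0.068],.07,stop_force=8); print('blocked',r); ctrl.hold(.2)
ctrl.gripper_to(0.032,20); print(ctrl.state()['opening'],ctrl.state()['ft_force'])
ctrl.gripper_to(0.0,70); ctrl.hold(.3); s=ctrl.state(); print(s['opening'],s['ft_force'],s['gripper_force'],s['eef_pos'])
if s['opening']>.015:
    st([*G,0.19],.1); ctrl.hold(.4); save('wrist','wl2'); save('side','sl2')
    s=ctrl.state(); print(s['opening'],s['ft_force'],s['wrist_torque'],s['gripper_force'],s['eef_pos'],s['time_s'])
    a=cv2.imread('pics/sl2.png')[130:290,230:430]; b=cv2.imread('pics/wl2.png')
    cv2.imwrite('pics/lift2.png',np.hstack([cv2.resize(a,(400,320)),cv2.resize(b,(400,320))]))
E
```

```text
blocked False
0.03196865242434898 [-0.36120119 -0.15956797  0.28011661]
0.02084091995853711 [-0.59347328  4.71981939  5.31109121] 69.16151404380798 [ 0.53539272 -0.12408144  0.03026083]
0.020834017615651897 [ 0.76168609 -0.16920733 -2.72133939] [ 0.01493635 -0.01017225  0.05958104] 68.44463109970093 [ 0.53519766 -0.12448019  0.15197463] 20.5667
```

View pics/lift2.png

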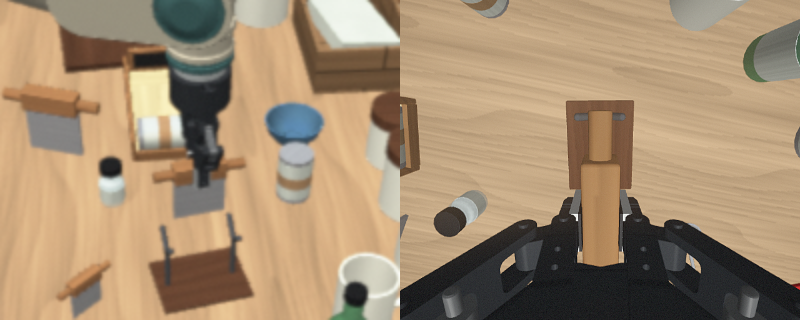

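The lift worked: the handle is held at mid-bar, the blade hangs straight down, and the rest at (200,280) is empty. Next I'll go behind the tin and push.

```bash
cat >> h.py <<'E'
A=np.array([.4947,.2894]); th=np.deg2rad(2.25); U=np.array([-np.sin(th),np.cos(th)])
def tr(t,sz): p=A+(t-.012)*U; return [p[0],p[1],sz-.019]   # scraper origin at track t -> real TCP
def ft(n=8):
    f=[]
    for _ in range(n): ctrl.hold(.02); f.append(ctrl.state()['ft_force'])
    return np.mean(f,0)
E
python3 - <<'E'
from h import *
o=[np.pi,0,th]
P=tr(-.150,.19); ctrl.move_pose([P[0],P[1],P[2]-OFF],o)
st(tr(-.150,.108),.1); ctrl.hold(.2); f0=ft(); print('f0',f0,ctrl.state()['time_s'])
r=st(tr(.03,.108),.05,stop_force=5); ctrl.hold(.2); f=ft(); s=ctrl.state(); print(r,(f-f0),s['eef_pos'],s['opening'],s['time_s'])
np.save('f0.npy',f0)
save('top','tp'); save('side','sp')
a=cv2.imread('pics/tp.png')[200:320,110:260]; b=cv2.imread('pics/sp.png')[110:230,250:400]
cv2.imwrite('pics/push.png',np.hstack([cv2.resize(a,(400,320)),cv2.resize(b,(400,320))]))
E
```

```text
f0 [ 0.03321538 -0.33686829 -2.45165084] 22.8667
False [-0.18512985 -0.28872002  0.41135892] [0.49401926 0.30736111 0.0510381 ] 0.021208228296201254 26.95
```

View pics/push.png

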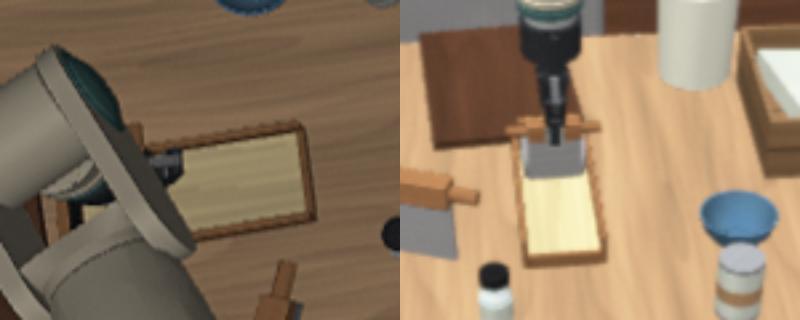

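The blade is square in the channel behind the tin, and the track behind it at (560,215) is empty. I'll carry on over the crest and feel for the stop.

```bash
python3 - <<'E'
from h import *
u=np.r_[U,0]
r=st(tr(.046,.108),.03,stop_force=4); ctrl.hold(.4); f0=ft(); print(r,f0,ctrl.state()['time_s'])
r=st(tr(.080,.108),.008,stop_force=2.5); s=ctrl.state(); f=ft()-f0; 
t=lambda: (ctrl.state()['eef_pos'][:2]-A)@U+.012
print('contact',r,t(),f,f@u,s['time_s'])
if r:
    tc=t()
    for k in range(14):
        F=-(ft(10)-f0)@u; print(round(t(),5),round(F,2),end='; ')
        if 4.2<F<6.5: break
        tc+= .0002 if F<4.2 else -.0002
        if F<4.2 and F<2: tc+=.0002
        st(tr(tc,.108),.01)
    Fs=[]
    for _ in range(12): ctrl.hold(.1); Fs.append(-(ctrl.state()['ft_force']-f0)@u)
    print('\nhold',np.round(Fs,1),ctrl.state()['time_s'],ctrl.state()['opening'])
E
```

```text
False [ 0.06407824  0.03904197 -2.20312735] 28.2667
contact True 0.06371453851830002 [-0.10253834  0.05266831 -0.20942259] 0.05665333742220969 30.5917
0.06367 -0.13; 0.06411 0.36; 0.06425 2.51; 0.06434 4.66; 
hold [5.9 5.2 4.6 5.  5.  5.1 4.4 5.3 5.8 5.3 5.5 4.7] 33.425 0.020958058213427236
```

The tin is pressed at about 5 N against the stop for 1.2 s. The stop face is about 45 mm past the crest, inside the stated 38–51 mm. I'll retreat and take the scraper back to its rest.

```bash
python3 - <<'E'
from h import *
G=[0.5351,-0.1234]; o=[np.pi,0,np.deg2rad(11.0)]
st(tr(.035,.108),.04); st(tr(.035,.20),.12)
ctrl.move_pose([*G,.19-OFF],o); ctrl.hold(.3)
st([*G,.10],.1); ctrl.hold(.2); f0=ft()
r=st([*G,.0685],.03,stop_force=6); ctrl.hold(.2); print(r,ctrl.state()['eef_pos'],ft()-f0,ctrl.state()['time_s'])
save('wrist','wb'); save('side','sb')
a=cv2.imread('pics/sb.png')[150:310,230:430]; b=cv2.imread('pics/wb.png')
cv2.imwrite('pics/back.png',np.hstack([cv2.resize(a,(400,320)),cv2.resize(b,(400,320))]))
E
```

```text
False [ 0.53523119 -0.12354905  0.0306753 ] [ 0.02808516 -1.71505289  1.21000916] 40.0583
```

View pics/back.png

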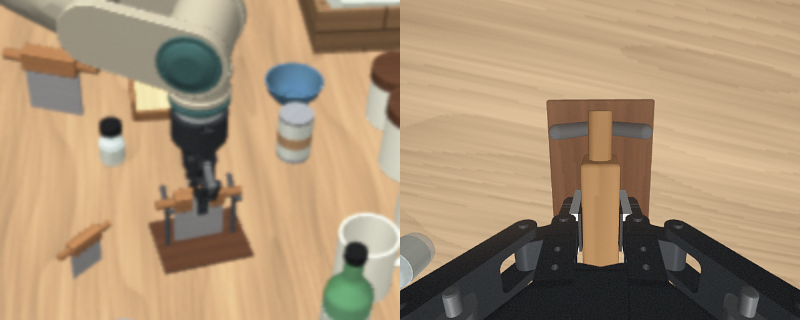

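The handle end sits mid-fork, at about (600,130), with only light contact force. I'll release, back off and verify.

```bash
python3 - <<'E'
from h import *
G=[0.5351,-0.1234]
ctrl.gripper_to(.03,20); ctrl.hold(.3); ctrl.gripper_to(.085); ctrl.hold(.2)
st([*G,.20],.08); st([.42,-.12,.28],.15); ctrl.hold(.5)
save('wrist','wf'); save('top','tf'); print(ctrl.state()['time_s'])
p,W=cloud('wf'); x,y,z=W[...,0],W[...,1],W[...,2]
c=np.array(G);a=np.deg2rad(11);ux=np.array([np.cos(a),np.sin(a)]);uy=np.array([-ux[1],ux[0]])
s=(W[...,:2]-c)@ux; t=(W[...,:2]-c)@uy
P=W[(abs(s)<.037)&(abs(t)<.025)&(z>.095)&(z<.108)]; print('bar',len(P),np.median(P[:,2]),cv2.minAreaRect(P[:,:2].astype(np.float32)*1000))
p,W=cloud('tf'); z=W[...,2]; t=(W[...,:2]-A)@U+.012
l=(W[...,:2]-A)@np.array([U[1],-U[0]])
m=(abs(l)<.04)&(t>-.1)&(t<.12)&(z>.055); P=W[m]; print('tin t',len(P),t[m].min(),t[m].max(),np.percentile(P[:,2],98),cv2.minAreaRect(P[:,:2].astype(np.float32)*1000))
im=cv2.imread('pics/tf.png')[160:320,110:370]; cv2.imwrite('pics/fin.png',cv2.resize(im,None,fx=3,fy=3))
E
```

```text
44.975
bar 2144 0.0999710555019811 ((535.0850219726562, -123.47069549560547), (71.6717758178711, 22.110431671142578), 11.145501136779785)
tin t 609 0.06297859054357967 0.11997506041573328 0.07663831306847364 ((491.5855712890625, 368.73260498046875), (79.7812728881836, 56.995880126953125), 2.4005863666534424)
```

View pics/fin.png

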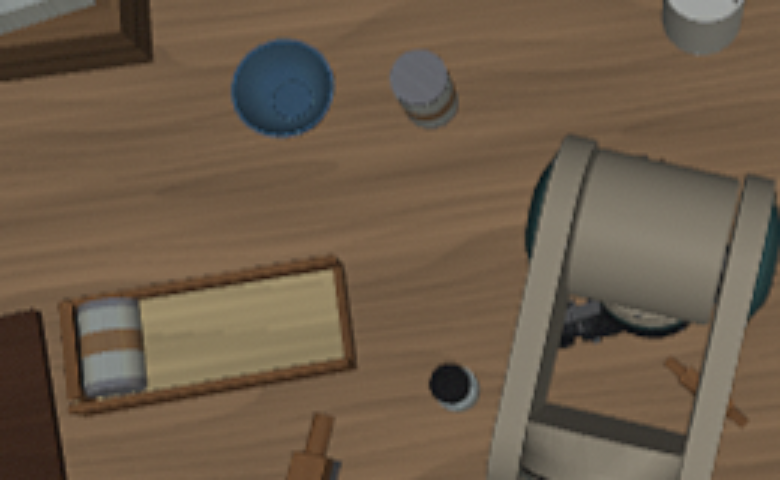

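The tin lies square against the end stop at (110,345). The scraper bar is back at its original place, height and yaw, and the bystanders in view are untouched. Handing in.

```bash
python3 -c "
from station import close_job
print(close_job())"
```

```text
the job is handed in; nothing more can be done
None
```

I handed the job in at about 45 s: the tin was pressed at about 5 N for 1.2 s and rests square against the end stop, and the scraper hangs released in its rest; a first grasp closed above the handle without disturbing anything (the reported TCP height is 38 mm too low).

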